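Load the stepped blank into the feed chute against its stop

ROBOT

A 7-joint arm with a two-finger parallel gripper is mounted at the origin on a cart in front of the work surface, level with it; the furniture and walls round the work are solid. World frame = base frame: x ahead of the robot, y to its left, z up, the work surface at z = 0. Lengths are in m, angles in rad, forces in N, time in s.
With the tool pointing down it reaches from about 0.4 to 0.85 m from the base axis. Payload 10.4 kg.
Tool frame: the origin (TCP) lies midway between the tips of the shut fingers; the grasp point (between the pads) lies 19 mm behind it (manip.hold_point_z is the distance from the TCP to the grasp point, in m); z points along the fingers, y is the line along which they close (so a half turn about z gives the same grasp; the last joint's range is limited). The gripper opens to 85 mm and grips with 20 to 120 N. Pads are 22 mm wide; open, the fingers measure 114 mm over their backs; the gripper's body (76 mm by 85 mm) begins 54 mm behind the grasp point. The pads swing forward as they close: fully open they stand 13 mm farther back than shut.
Start: joints at [1.121, 0.332, -0.065, 1.46, 0.022, 1.35, -0.088], TCP at [0.259, -0.569, 0.231] pointing down, gripper open.
Joint ranges: [-2.6, 2.6], [-0.5, 2.12], [-1.47, 1.34], [0.16, 2.42], [-1.27, 4.41], [0.06, 2.06], [-2.6, 2.6]. Speed limits (rad/s): [2.22, 2.22, 2.79, 2.79, 3.14, 3.14, 3.14].

INTERFACE

Orientations are given as a unit quaternion [x, y, z, w].
In Python, from workcell import manip, eyes, job gives the robot as it stands.
- The arm moves only by the shell command python3 -m crank 'ROWS' [FORCE]. ROWS is JSON, a list that holds one entry, the list of rows, each a list of 7 numbers: the finger opening in cm, from 0 to 8.54, then the shift along the world's x, y, z in cm, then the turn, a rotation vector about the world's x, y, z in degrees. In form: [[[hand, x, y, z, ax, ay, az], ...]]. A call has 1 to 20 rows; each row shifts and turns the commanded pose from where the row before left it; what a row does not reach is not made up. A row lasts 1/8 s, in which the tool goes at most 62.5 mm and 10.7 degrees, less where a joint would pass 70% of its speed; a pose out of reach is approached as far as the arm can. A call with a gripper value outside its range is refused whole. The fingers move at their own pace and stop on an object; FORCE is the grip in N (left out, the last holds). Time passes only in rows, so rows that do not move let the fingers close. It gives the time, the measured TCP pose, the force, the opening and the grip force at its end, in the units of the state.
- manip.get_obs(): the state, without advancing time (a new reading comes with each control period).
- eyes.camera(name): name is "scene" or "top" or "wrist"; returns (picture, depth): 400x640x3 uint8, red, green, blue; 400x640 float32, m along the optical axis (not along the pixel's ray), 0 where there is no reading.
- eyes.camera_params(name): a dict with "fx", "fy", "cx", "cy" (pixels), "world_from_camera" (4x4, takes a point from camera to world coordinates); the wrist camera has in their place "hand_eye" (4x4, takes a point from camera to tool coordinates, whose origin is the TCP and whose axes are the flange's). Camera axes: x right, y down, z forward; pixel columns grow to the right and rows downward; lengths in m; the calibration is good to about 2 mm. The wrist camera is an equidistant fisheye: a pixel r from the principal point sees the ray r / f radians off the axis. A picture is of the moment at which its call begins: read the wrist's pose just before it. camera_params takes no time and is no camera call.
- job.hand_in(): hands the job in; it is judged then, once.
The state is a dict: "clock": time; "joint_pos": joint angles; "joint_velocities": joint speeds; "tau": joint torques, N m; "position": TCP position; "ee_rot": TCP orientation; "ft_force": force on the tool from outside, world axes, zero at the start; "torque": the same for the moment, N m; "grip_width": opening from 0.0 (shut) to 1.0 (fully open); "grasp_force": force on a finger pad.
Only numpy, scipy, OpenCV 4.12 (cv2) and the standard library are available. Lean on these libraries where they do the work, as an engineer would, in place of code of your own. Each camera call takes 0.05 s, during which the arm holds its last target. There are 200 camera calls.

TASK

Load the sloped feed chute: slide its stop fully in across the chute by the knob, and take the blank with the step at one end out of the rack, leaving the other two blanks in place. In the rack it can only be held across its width and in the chute only by its two ends, so set it down on the worktop and take it again; lay it in the upper part of the chute with its low nose downhill, then push it down under the strap until the nose rests against the stop. Leave it there and do not disturb the other things on the bench.

Things in the scene. Friction and masses are not known exactly. Their poses are not given: they have to be found in the camera images.
- stepped_blank: Aluminium block 66 x 42 x 40 mm (x, y, z), a step at its +x end: the last 14 mm are a low nose 12 mm high, full width; the full-height part runs x = -33 to +19 mm. Origin: centre of the 66 x 42 mm underside, z up. 0.2 to 0.4 kg. It starts upright in one of the rack's three bays, nose to the rack's +x, underside 20 mm above the worktop.
- plain_blank: Decoy: plain aluminium block 66 x 42 x 40 mm without a step, in another bay. Origin centre of underside.
- grooved_blank: Decoy: aluminium block 66 x 42 x 40 mm with a groove 18 mm wide, 14 mm deep across its top, in another bay. Origin centre of underside.
- rack: Fixed comb rack: wooden rail 246 x 36 x 20 mm along its x; four dividers 6 x 46 mm, 62 mm high above the worktop, 78 mm apart, leave three bays (centres x = -78, 0, +78 mm). The blanks lie lengthwise in the bays, 3 mm from the dividers at each end, long sides open: graspable only across their 42 mm width. Origin on the worktop under the middle.
- chute: Fixed steel chute 256 mm long; floor slopes 12 deg (0.2094 rad) down along +x, 62 mm above the worktop at x = 0. 48 mm wide inside; walls 5 mm thick, 48 mm above the floor; both ends closed. A 20 mm strap bridges the walls (top 52 mm above the floor), uphill edge 55 mm uphill of the stop's face; uphill of it 175 mm are open. Blanks do not slide by themselves. Origin on worktop, middle, z up.
- chute_entry (a point): Point on the chute's floor, on its centre line, 47 mm uphill of the middle (along the slope) and 78 mm from the upper end wall's inner face: a good place for the centre of a blank that is set in (45 mm stay free behind it). 72 mm above the worktop. Axes as chute (level).
- stop (a joint): Escapement stop, a steel plate that slides across the chute near its lower end. 0 = fully in (end of travel); positive, up to 0.040 m = drawn out to the chute's -y side. Starts 18 to 39 mm out; about 2 N of friction; stays where left. Its uphill face is flat to 16 mm above the floor; from 16 to 36 mm a lip overhangs 8 mm uphill, so only the low nose gets under it to the face.
- stop_face (a point): Moves with the stop: point on its uphill face at floor level; when the stop is in, on the chute's centre line, 105 mm downhill of the middle along the slope. x points downhill along the sloped floor, y across, z square off the floor. A blank that is home has its origin 33 mm uphill of it (x = -33 mm, y = z = 0).
- stop_knob (a point): Top centre of the stop's upright knob, outside the chute's -y wall; moves with the stop. Black head 18 mm in diameter, 14 mm high, on a stem 14 mm in diameter, 34 mm long. Axes as stop_face. With the stop fully in, the knob's axis is 31 mm outside the wall's outer face.
- file_card: Bystander, to be left alone: wooden wire brush, 215 x 36 x 30 mm, long along its y; origin at its middle, underside.
- oil_can: Bystander, to be left alone: oil can, 66 x 89 mm, 159 mm high; origin centre of underside.
- work_block: Bystander, to be left alone: steel block 40 x 50 x 30 mm; origin centre of underside.
- turned_bush: Bystander, to be left alone: brass bush, 38 mm diameter, 34 mm high; origin centre of underside. The worktop 0.58 to 0.66 m ahead of the robot, within 60 mm of its centre line, is always clear to set a blank down. A bench vice stands nearer, within 80 mm of that line, up to 0.52 m ahead, 0.15 m high.
- parts_tin: Bystander, to be left alone: round tin with nuts, 80 mm diameter, 33 mm high; origin centre of underside.
- spanner: Bystander, to be left alone: spanner 188 x 32 x 8 mm, long along its y; origin at its middle, underside.
There are look-alikes about, which are no part of the job. What is shaped like the stepped_blank but yellow is not meant.

How it is judged:
At the end, for the whole second after the job is handed in: The stop is fully in (within 4 mm), and the stepped blank lies flat on the chute's floor (within 4 mm and 4 degrees), nose downhill, with its nose against the stop's face (gap under 3.5 mm), in line with the chute (6 mm, 0.1 rad), at rest and released (value of joint stop below 0.004 m and x of stepped_blank in the frame of stop_face between -0.0365 and -0.029 m and y of stepped_blank in the frame of stop_face between -0.006 and 0.006 m and z of stepped_blank in the frame of stop_face between -0.004 and 0.004 m and angle between the z axis of stepped_blank and the z axis of stop_face, either way round below 0.07 rad and angle between the x axis of stepped_blank and the x axis of stop_face, either way round below 0.1 rad and linear speed of stepped_blank below 0.01 m/s); the robot touches nothing.
It fails at once if one of the two other blanks is moved from its place in the rack (more than 25 mm) (distance of any of plain_blank, grooved_blank from where it was at the start of the episode above 0.025 m).
It fails at once if a bystander (file card, oil can, work block, bush, tin, spanner) is moved more than 40 mm (distance of any of file_card, oil_can, work_block, turned_bush, parts_tin, spanner from where it was at the start of the episode above 0.04 m).
It also fails if it takes over 72 s, if anything falls off the work surface, if the arm or the gripper's body presses on something with over 40 N, if the wrist force passes 120 N, or if a joint passes its speed limit or range.

## Working session

There is one attempt and no reset: what is moved stays moved. The work goes in short steps, Python scripts to look and compute and a shell command to move; the robot and the scene stay as the last step left them, time stands still between calls to the robot, and variables do not carry over. Pictures are saved under pics/ and viewed, at most 10 in all, crops included, and the job is handed in when it is done.

```bash
mkdir -p pics; ls
python3 - <<'E'
from workcell import manip, eyes, job
import cv2,numpy as np
for n in ("scene","top"):
    p,d=eyes.camera(n); cv2.imwrite(f"pics/{n}.png",p[:,:,::-1]); np.savez(f"{n}.npz",p=p,d=d)
    c=eyes.camera_params(n); print(n,{k:np.round(v,4).tolist() for k,v in c.items()})
    print((d>0).mean())
c=eyes.camera_params("wrist");print({k:np.round(v,4).tolist() for k,v in c.items()})
o=manip.get_obs();print(o);print(manip.hold_point_z)
E
```

```text
pics
scene {'fx': 399.4173, 'fy': 399.4173, 'cx': 318.7527, 'cy': 201.0094, 'world_from_camera': [[-0.4944, -0.5942, 0.6345, -0.178], [-0.869, 0.3543, -0.3453, 0.354], [-0.0196, -0.7221, -0.6915, 0.8651], [0.0, 0.0, 0.0, 1.0]]}
0.996015625
top {'fx': 441.4872, 'fy': 441.4872, 'cx': 328.0882, 'cy': 201.197, 'world_from_camera': [[0.0089, -0.9954, 0.0949, 0.4253], [-0.9999, -0.01, -0.0113, -0.0226], [0.0122, -0.0948, -0.9954, 1.4585], [0.0, 0.0, 0.0, 1.0]]}
0.99595703125
{'fx': 309.7069, 'fy': 309.7069, 'cx': 316.8848, 'cy': 195.0113, 'hand_eye': [[0.0006, -0.9518, -0.3066, 0.0793], [1.0, 0.0004, 0.0009, -0.0009], [-0.0008, -0.3066, 0.9518, -0.1432], [0.0, 0.0, 0.0, 1.0]]}
{'clock': 0.1, 'joint_pos': array([ 1.12140456,  0.33278519, -0.06471495,  1.46086412,  0.0215737 ,
        1.34989181, -0.08848578]), 'joint_velocities': array([-1.10019267e-03,  1.70260108e-03, -9.74500278e-05, -2.94447805e-03,
        2.04684477e-03,  1.01452500e-03, -1.19077538e-03]), 'tau': array([ 1.54156329e-03, -6.26740551e+01,  4.93814726e-02, -3.92429173e+01,
        1.64814392e-02,  6.94367511e-03,  7.02218230e-06]), 'position': array([ 0.25859411, -0.5686236 ,  0.23060694]), 'ee_rot': array([ 9.77312739e-01,  2.11800417e-01, -1.45855169e-04, -6.10017964e-04]), 'ft_force': array([-1.08752627, -0.16125905,  1.07743658]), 'torque': array([-0.02454704,  0.00862467, -0.01157643]), 'grasp_force': 0.0, 'grip_width': 0.9942144542743133}
0.0187
```

View pics/scene.png

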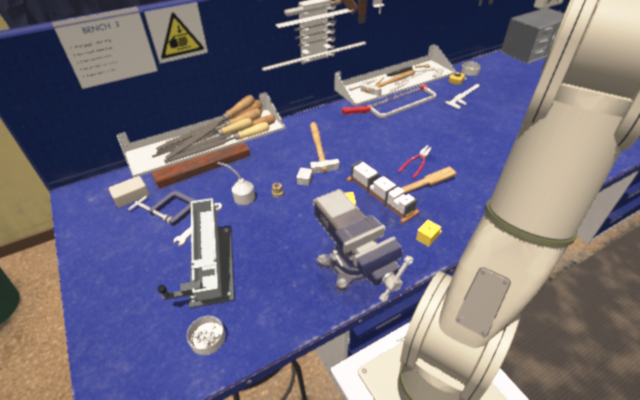

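View pics/top.png

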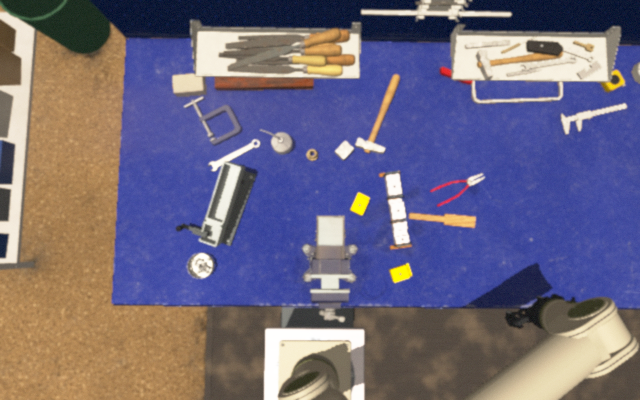

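Scene: the chute is at scene (205,250) and top (228,205), knob at top (182,228). The rack is at top (397,210) and scene (384,190). I'll enlarge both and get depth-derived positions.

```bash
cat > h.py <<'E'
import cv2,numpy as np
from workcell import manip,eyes,job
from scipy.spatial.transform import Rotation as R
def ray(n,u,v,c=None,T=None):
    c=c or eyes.camera_params(n)
    u=np.asarray(u,float);v=np.asarray(v,float)
    x=(u-c['cx'])/c['fx'];y=(v-c['cy'])/c['fy']
    if n=='wrist':
        r=np.hypot(x,y)+1e-9; d=np.stack([x/r*np.sin(r),y/r*np.sin(r),np.cos(r)],-1)
        M=T@np.array(c['hand_eye'])
    else:
        d=np.stack([x,y,np.ones_like(x)],-1); M=np.array(c['world_from_camera'])
    return M[:3,3],d@M[:3,:3].T
def plane(n,u,v,z,T=None):
    o,d=ray(n,u,v,T=T); return o+d*((z-o[2])/d[...,2])[...,None]
def cloud(n,d,T=None):
    v,u=np.mgrid[:d.shape[0],:d.shape[1]]; c=eyes.camera_params(n)
    o,r=ray(n,u,v,c,T)
    if n=='wrist':
        ang=np.hypot(u-c['cx'],v-c['cy'])/c['fx']; s=d/np.cos(ang)
    else: s=d
    P=o+r*s[...,None]; P[d<=0]=np.nan; return P
def tool():
    o=manip.get_obs(); T=np.eye(4); T[:3,:3]=R.from_quat(o['ee_rot']).as_matrix(); T[:3,3]=o['position']; return T
def wrist(name):
    T=tool(); p,d=eyes.camera('wrist'); np.savez(name+'.npz',p=p,d=d,T=T); cv2.imwrite(f'pics/{name}.png',p[:,:,::-1]); return p,d,T
def top_view(P,p,x0,x1,y0,y1,res=0.001):pass
E
python3 - <<'E'
from h import *
t=np.load('top.npz');s=np.load('scene.npz')
a=cv2.resize(t['p'][150:260,170:260],None,fx=4,fy=4,interpolation=2)
b=cv2.resize(t['p'][160:260,340:430],None,fx=4,fy=4,interpolation=2)
c=cv2.resize(s['p'][190:310,150:250],None,fx=4,fy=4,interpolation=2)[:,:390]
im=np.zeros((600,800,3),np.uint8)
A=cv2.resize(t['p'][155:255,170:260],(360,300+100),interpolation=2)
B=cv2.resize(s['p'][155:225,340:425],(425,350),interpolation=2)
im[:400,:360]=A; im[:350,370:795]=B
cv2.imwrite('pics/crop1.png',im[:400,:,::-1])
for n,f in(('top',t),('scene',s)):
    P=cloud(n,f['d']); 
    hsv=cv2.cvtColor(f['p'],cv2.COLOR_RGB2HSV)
    table=np.nanmedian(P[(hsv[...,0]>110)&(hsv[...,0]<125)&(hsv[...,1]>150)][:,2]); print(n,'table z',table)
    if n=='top': regs={'chute':(150,255,170,262),'rack':(165,255,375,415)}
    else: regs={'chute':(190,310,155,240),'rack':(155,225,345,425)}
    for k,(r0,r1,c0,c1) in regs.items():
        Q=P[r0:r1,c0:c1]; h=Q[...,2]
        lo=0.045 if k=='rack' else 0.05
        m=(h>lo); q=Q[m]; 
        rect=cv2.minAreaRect((q[:,:2]*1000).astype(np.float32)); print(n,k,m.sum(),np.round(rect[0],1),np.round(rect[1],1),rect[2],'z',np.round(np.percentile(q[:,2],[5,50,95,100]),3))
E
```

```text
top table z 0.0012891647853729982
top chute 1839 [557.5 326.3] [134.  264.4] 70.78096771240234 z [0.054 0.08  0.124 0.141]
top rack 889 [ 537.7 -259.3] [239.3  45.8] 8.09012222290039 z [0.048 0.059 0.064 0.068]
scene table z 0.22478044708202682
scene chute 2508 [597.5 283.6] [133.9 386.8] 61.28340148925781 z [0.054 0.079 0.123 0.136]
scene rack 1316 [ 471.8 -207.1] [202.  362.5] 52.10761260986328 z [0.048 0.058 0.139 0.143]
```

View pics/crop1.png

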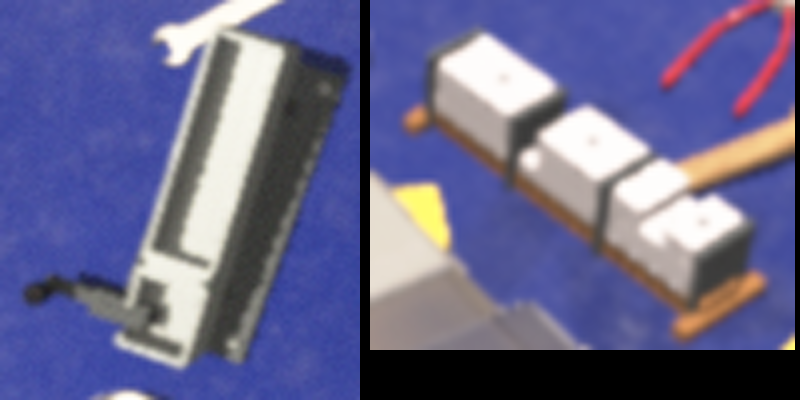

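The middle blank in the rack is stepped, with its nose to the far end (world +x). The knob is on the chute's +y (left) side and the low end is towards the robot. Next I go above the rack for a close look.

```bash
python3 -m crank '[[[8.5,3.5,3.9,-0.6,0,0,-2],[8.5,3.5,3.9,-0.6,0,0,-2],[8.5,3.5,3.9,-0.6,0,0,-2],[8.5,3.5,3.9,-0.6,0,0,-2],[8.5,3.5,3.9,-0.6,0,0,-2],[8.5,3.5,3.9,-0.6,0,0,-2],[8.5,3.5,3.9,-0.6,0,0,-2],[8.5,3.4,3.7,-0.6,0,0,-2],[7,0,0,0,0,0,0],[7,0,0,0,0,0,0],[7,0,0,0,0,0,0]]]' 40
python3 - <<'E'
from h import *
p,d,T=wrist('w1'); print(np.round(T,3).tolist(), (d>0).mean())
P=cloud('wrist',d,T); z=P[...,2]
print('table',np.nanmedian(z[(cv2.cvtColor(p,cv2.COLOR_RGB2HSV)[...,1]>150)]))
m=(np.abs(P[...,0]-.537)<.16)&(np.abs(P[...,1]+.259)<.09)&(z>.05)&(z<.075); q=P[m]
r=cv2.minAreaRect((q[:,:2]*1000).astype(np.float32)); print(r, np.percentile(q[:,2],[5,50,95]))
E
```

```text
clock: 1.48
position: [0.5369, -0.2605, 0.1833]
ee_rot: [0.997, 0.073, -0.0, 0.0]
ft_force: [0.3, 0.2, -0.7]
grip_width: 0.818
grasp_force: 0.0
[[0.989, 0.145, -0.0, 0.537], [0.145, -0.989, -0.001, -0.26], [-0.0, 0.001, -1.0, 0.183], [0.0, 0.0, 0.0, 1.0]] 0.996015625
table 0.0007572761386855087
((538.4544067382812, -258.9803466796875), (240.17880249023438, 46.135555267333984), 8.462976455688477) [0.05683129 0.0605277  0.06244592]
```

View pics/w1.png

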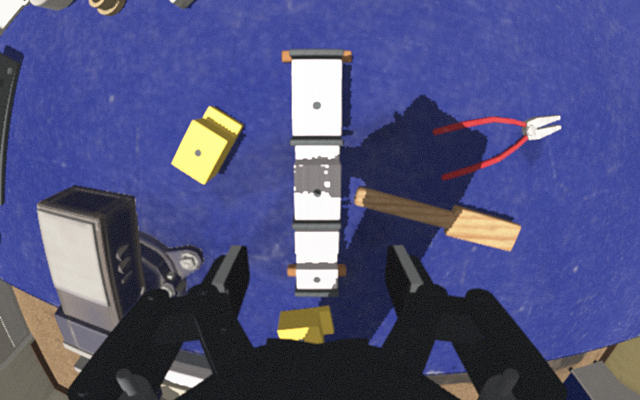

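The wrist view shows the rack column with blanks at (317,97), (317,183) and (317,258), and a brush handle end at (357,197), just right of the middle bay. I check the height profile and handle clearance before lowering.

Run:
```python
from h import *
f=np.load('w1.npz');P=cloud('wrist',f['d'],f['T']);c=np.array([.5385,-.259]);a=np.radians(8.4)
X=(P[...,0]-c[0])*np.cos(a)+(P[...,1]-c[1])*np.sin(a);Y=-(P[...,0]-c[0])*np.sin(a)+(P[...,1]-c[1])*np.cos(a);Z=P[...,2]
for x in range(-114,115,6):
    m=(abs(X*1000-x)<2)&(abs(Y)<.015); print(x,round(np.nanmedian(Z[m])*1000) if m.any() else None,end='; ')
m=(Z>.05)&(abs(X)<.015)&(abs(Y)<.04);print('\nY range mid',np.percentile(Y[m],[2,98]))
m=(Z>.006)&(abs(X)<.06)&(Y<-.028)&(Y>-.09); print('handle',np.c_[X[m],Y[m],Z[m]][np.argsort(-Y[m])][:3], m.sum(), Z[m].max())
m=(Z>.006)&(abs(X)<.06)&(Y>.028)&(Y<.06); print('left',m.sum())
# triangulate check: top view dot vs
```

```text
-114 60; -108 60; -102 61; -96 61; -90 60; -84 47; -78 47; -72 None; -66 61; -60 60; -54 61; -48 60; -42 62; -36 60; -30 61; -24 60; -18 60; -12 61; -6 60; 0 60; 6 61; 12 270; 18 282; 24 32; 30 33; 36 62; 42 53; 48 61; 54 61; 60 61; 66 61; 72 61; 78 61; 84 61; 90 60; 96 60; 102 61; 108 60; 114 55; 
Y range mid [-0.03861649  0.03853665]
handle [[ 0.01001531 -0.02800211  0.27580202]
 [ 0.0158293  -0.02800298  0.26683408]
 [ 0.01621416 -0.02801256  0.26429511]] 13703 0.2952727159652081
left 10314
```

Run:
```python
from h import *
f=np.load('w1.npz');P=cloud('wrist',f['d'],f['T']);c=np.array([.5385,-.259]);a=np.radians(8.4)
X=(P[...,0]-c[0])*np.cos(a)+(P[...,1]-c[1])*np.sin(a);Y=-(P[...,0]-c[0])*np.sin(a)+(P[...,1]-c[1])*np.cos(a);Z=P[...,2]
m=(Z>.006)&(Z<.045)&(abs(X)<.08)&(Y<-.028)&(Y>-.1)
for x in range(-50,50,5):
    k=m&(abs(X*1000-x)<2.5)
    if k.sum()>3: print(x,np.round([Y[k].max(),Y[k].min(),Z[k].max()],3))
T=f['T'];print('yaw',np.degrees(np.arctan2(T[1,0],T[0,0])))
for gx in (0.004,): print('shift cm',(c+np.array([np.cos(a),np.sin(a)])*gx-T[:2,3])*100)
```

```text
-45 [-0.076 -0.1    0.02 ]
-40 [-0.056 -0.1    0.021]
-35 [-0.041 -0.1    0.021]
-30 [-0.04 -0.1   0.02]
-25 [-0.041 -0.094  0.019]
-20 [-0.042 -0.075  0.017]
-15 [-0.045 -0.053  0.014]
yaw 8.331544528719403
shift cm [0.56020136 0.2048394 ]
```

```bash
python3 -m crank '[[[6.2,0.5,0.2,-4,0,0,0],[6.2,0,0,-4,0,0,0],[6.2,0,0,-4,0,0,0],[6.2,0,0,-2,0,0,0],[6.2,0,0,-1.8,0,0,0],[6.2,0,0,0,0,0,0],[3.5,0,0,0,0,0,0],[3.5,0,0,0,0,0,0],[3.5,0,0,0,0,0,0],[3.5,0,0,0,0,0,0],[3.5,0,0,0,0,0,0]]]' 60
```

```text
clock: 2.9
position: [0.5438, -0.2577, 0.027]
ee_rot: [0.997, 0.074, 0.001, 0.001]
ft_force: [-1.0, -0.3, 5.5]
grip_width: 0.489
grasp_force: 62.3
```

```bash
python3 -m crank '[[[3.5,0,0,3,0,0,0],[3.5,0,0,4,0,0,0],[3.5,0,0,4,0,0,0],[3.5,0.54,1.73,0.3,0,0,10.1],[3.5,0.54,1.73,0.3,0,0,10.1],[3.5,0.54,1.73,0.3,0,0,10.1],[3.5,0.54,1.73,0.3,0,0,10.1],[3.5,0.54,1.73,0.3,0,0,10.1],[3.5,0.54,1.73,0.3,0,0,10.1],[3.5,0.54,1.73,0.3,0,0,10.1],[3.5,0.54,1.73,0.3,0,0,10.1],[3.5,0.54,1.73,0,0,0,10.1],[3.5,0.54,1.73,0,0,0,10.1],[3.5,0.54,1.73,0,0,0,10.1],[3.5,0.54,1.73,0,0,0,10.1],[3.5,0.54,1.73,0,0,0,10.1],[3.5,0.54,1.73,0,0,0,10.1],[3.5,0.54,1.73,0,0,0,10.1]]]'
```

```text
clock: 5.15
position: [0.6235, 0.003, 0.1592]
ee_rot: [0.171, 0.985, -0.0, -0.0]
ft_force: [0.6, -0.0, -3.9]
grip_width: 0.477
grasp_force: 61.7
```

Run:
```python
from h import *
t=np.load('top.npz');P=cloud('top',t['d'])[150:260,165:262].reshape(-1,3);P=P[~np.isnan(P[:,0])]
# wall tops: points that lie on plane floor+48; fit floor line. get yaw from high points iteratively
q=P[(P[:,2]>.05)&(P[:,0]>.5)]
a=np.radians(180-19.2)
for it in range(5):
    e=np.array([np.cos(a),np.sin(a)]);n=np.array([-e[1],e[0]])
    if it==0: c=np.array([.5575,.31])
    X=(P[:,:2]-c)@e;Y=(P[:,:2]-c)@n;H=P[:,2]-(.062-np.tan(.2094)*X)
    fl=(abs(H)<.004)&(abs(Y)<.03)
    x,y=X[fl],Y[fl]
    # edges per bin of floor + walls
    w=(abs(H-.048)<.006)&(abs(Y)<.045)
    print(it,fl.sum(),w.sum(),'Yc floor',y.mean(),'X range wall',np.percentile(X[w],[1,99]),'Y wall',np.percentile(Y[w],[2,98]))
    r=cv2.minAreaRect((np.c_[X[w],Y[w]]*1000).astype(np.float32));print('  rect',r)
    ang=r[2]; ang=ang-90 if ang>45 else ang
    c=c+e*r[0][0]/1000+n*r[0][1]/1000; a=a+np.radians(ang)
print('c',c,'yaw',np.degrees(a))
```

```text
0 628 307 Yc floor 0.01259967994909553 X range wall [-0.11647609  0.13687433] Y wall [-0.0097508   0.04460399]
  rect ((10.136306762695312, 11.233772277832031), (68.19682312011719, 254.81182861328125), 89.61412811279297)
1 575 426 Yc floor 0.0032144824407506524 X range wall [-0.12648267  0.12661557] Y wall [-0.02080389  0.03963207]
  rect ((0.0703125, 9.133899688720703), (254.47817993164062, 59.77858352661133), 0.9309523701667786)
2 611 423 Yc floor -0.003331422963261462 X range wall [-0.12641338  0.12639281] Y wall [-0.02856424  0.02942176]
  rect ((0.06757354736328125, 0.3826255798339844), (254.48052978515625, 59.38426208496094), 0.4487023949623108)
3 614 425 Yc floor -0.00357360405509794 X range wall [-0.12635449  0.12623944] Y wall [-0.02903887  0.02885203]
  rect ((-2.288818359375e-05, -1.9073486328125e-06), (254.48046875, 59.384254455566406), 0.0)
4 614 425 Yc floor -0.003573602147749311 X range wall [-0.12635447  0.12623947] Y wall [-0.02903887  0.02885203]
  rect ((0.0, 0.0), (254.48046875, 59.384254455566406), 0.0)
c [0.5409186  0.29380183] yaw 161.79378287792207
```

```bash
python3 -m crank '[[[3.5,0,0,-5,0,0,0],[3.5,0,0,-5,0,0,0],[3.5,0,0,-3,0,0,0],[3.5,0,0,-1.2,0,0,0],[3.5,0,0,-0.5,0,0,0],[3.5,0,0,-0.3,0,0,0],[3.5,0,0,0,0,0,0],[3.5,0,0,0,0,0,0]]]'
```

```text
clock: 6.15
position: [0.6242, 0.0026, 0.0101]
ee_rot: [0.174, 0.985, 0.0, 0.001]
ft_force: [0.1, -0.6, -2.8]
grip_width: 0.483
grasp_force: 61.7
```

```bash
python3 -m crank '[[[3.5,0,0,-0.2,0,0,0],[3.5,0,0,-0.1,0,0,0],[5.5,0,0,0,0,0,0],[6,0,0,0,0,0,0],[6,0,0,0,0,0,0],[8,0,0,4,0,0,0],[8,0,0,4,0,0,-5],[8,0,0,4,0,0,-10],[8,0,0,2,0,0,-10],[8,0,0,0,0,0,-10],[8,0,0,0,0,0,-10],[8,0,0,0,0,0,-10],[8,0,0,0,0,0,-10],[8,0,0,0,0,0,-10],[8,0,0,0,0,0,-10],[8,0,0,0,0,0,-4],[8,0,0,0,0,0,0],[8,0,0,0,0,0,0]]]'
python3 - <<'E'
from h import *
p,d,T=wrist('w2');P=cloud('wrist',d,T)
m=(abs(P[...,0]-.63)<.07)&(abs(P[...,1])<.06)&(P[...,2]>.007)&(P[...,2]<.06);q=P[m]
print(np.percentile(q[:,2],[5,50,95]))
for lo,hi in((.007,.06),(.035,.06)):
    k=q[(q[:,2]>lo)&(q[:,2]<hi)];print(cv2.minAreaRect((k[:,:2]*1000).astype(np.float32)))
print('yaw',np.degrees(np.arctan2(T[1,0],T[0,0])),T[:3,3])
# chute again from wrist
E
```

```text
clock: 8.4
position: [0.6237, 0.0026, 0.1463]
ee_rot: [0.814, 0.581, 0.0, -0.0]
ft_force: [0.1, 0.3, -0.0]
grip_width: 0.939
grasp_force: 0.0
[0.01179938 0.04022899 0.04153136]
((629.6636962890625, 2.0073776245117188), (43.25054931640625, 65.4796142578125), 69.5870590209961)
((635.8826293945312, -0.6490306854248047), (42.778724670410156, 52.0699462890625), 69.85609436035156)
yaw 71.05692740879701 [0.62369918 0.00260856 0.14630531]
```

View pics/w2.png

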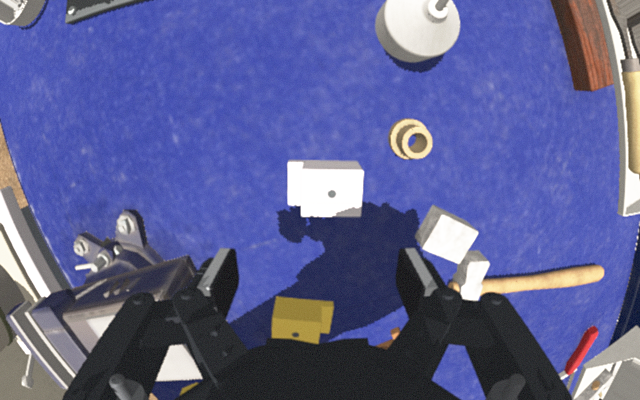

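The blank stands upright at (332,188), nose to the left, with the bush at (411,138) and work block at (447,235) clear of the fingers. Regrasp over the 52 mm full-height part.

```bash
python3 -m crank '[[[7.4,1.2,-0.3,-4,0,0,-1.3],[7.4,0,0,-4,0,0,0],[7.4,0,0,-3,0,0,0],[7.4,0,0,-1.5,0,0,0],[7.4,0,0,-1,0,0,0],[7.4,0,0,0,0,0,0],[4.5,0,0,0,0,0,0],[4.5,0,0,0,0,0,0],[4.5,0,0,0,0,0,0],[4.5,0,0,0,0,0,0],[4.5,0,0,0,0,0,0]]]' 60
```

```text
clock: 9.82
position: [0.6367, -0.0004, 0.0128]
ee_rot: [0.821, 0.571, 0.001, 0.001]
ft_force: [-1.7, -0.2, 6.6]
grip_width: 0.598
grasp_force: 64.9
```

```bash
python3 -m crank '[[[4.5,0,0,3,0,0,0],[4.5,0,0,5,0,0,0],[4.5,0,0,6,0,0,0],[4.5,0,0,6,0,0,0],[4.5,-0.6,3.5,0.5,0,0,2.2],[4.5,-0.6,3.5,0,0,0,0],[4.5,-0.6,3.5,0,0,0,0],[4.5,-0.6,3.5,0,-1.25,-3.8,0],[4.5,-0.6,3.5,0,-1.25,-3.8,0],[4.5,-0.6,3.5,0,-1.25,-3.8,0],[4.5,-0.6,3.5,0,0,0,0],[4.5,-0.6,3.4,0,0,0,0],[4.5,0,0,0,0,0,0],[4.5,0,0,0,0,0,0]]]'
cat > ch.py <<'E'
from h import *
import sys
def fit(P,c,yaw):
    P=P.reshape(-1,3);P=P[~np.isnan(P[:,0])]; a=np.radians(yaw)
    for it in range(4):
        e=np.array([np.cos(a),np.sin(a)]);n=np.array([-e[1],e[0]])
        X=(P[:,:2]-c)@e;Y=(P[:,:2]-c)@n;H=P[:,2]-(.062-np.tan(.2094)*X)
        w=(abs(H-.049)<.004)&(abs(Y)<.036)&(abs(X)<.14)
        # side edges: left/right walls
        y1=np.median(Y[w&(Y>.015)]);y2=np.median(Y[w&(Y<-.015)])
        k=w&(abs(abs(Y)-.0265)<.008); s=np.sign(Y[k])
        A=np.c_[X[k],np.ones(k.sum()),s]; sol=np.linalg.lstsq(A,Y[k],rcond=None)[0]
        c=c+n*sol[1]; a=a+np.arctan(sol[0])
    f=(abs(H)<.006)&(abs(Y)<.02)
    print('c',c,'yaw',np.degrees(a),'half',sol[2],'n',k.sum(),'walls y',y1,y2,'X',np.percentile(X[w],[.5,99.5]),'wallH',np.median(H[w]),'floorH',np.median(H[f]) if f.any() else 0,f.sum())
    return c,a
E
python3 - <<'E'
from ch import *
p,d,T=wrist('w3');P=cloud('wrist',d,T)
fit(P,np.array([.541,.294]),161.8);fit(cloud('top',np.load('top.npz')['d']),np.array([.541,.294]),161.8)
print(np.round(T,3).tolist())
E
```

```text
clock: 11.58
position: [0.5871, 0.2783, 0.2152]
ee_rot: [0.805, 0.584, 0.06, 0.085]
ft_force: [1.7, -0.5, -3.9]
grip_width: 0.598
grasp_force: 64.3
c [0.54196528 0.29693957] yaw 161.74769603015037 half 0.025548735638886797 n 2770 walls y 0.02546235803715511 -0.025606462499875707 X [-0.12655933  0.12661448] wallH 0.04774145094528058 floorH -0.001385644403496783 8411
c [0.5408489  0.29354257] yaw 161.37630618391302 half 0.025686564133810732 n 207 walls y 0.0255434221282048 -0.025837177019987913 X [-0.12687292  0.1268076 ] wallH 0.04809430637384769 floorH -0.0016165176704364403 939
[[0.311, 0.93, 0.196, 0.587], [0.95, -0.304, -0.066, 0.278], [-0.002, 0.207, -0.978, 0.215], [0.0, 0.0, 0.0, 1.0]]
```

View pics/w3.png

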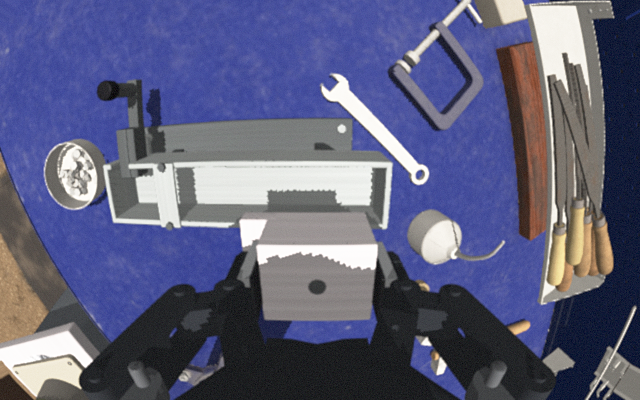

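The held blank (315,290) is in view with the chute (250,190) beyond it, strap at (165,195), knob at (107,90). I measure the held blank and the chute in the same wrist picture so that calibration offsets cancel.

Run:
```python
from ch import *
f=np.load('w3.npz');T=f['T'];P=cloud('wrist',f['d'],T)
Q=(P-T[:3,3])@T[:3,:3]
m=(abs(Q[...,2]+.027)<.004)&(abs(Q[...,0])<.04)&(abs(Q[...,1])<.045)
k=Q[m];print(m.sum(),np.percentile(k[:,2],[5,50,95]),'x',np.percentile(k[:,0],[1,99]),'y',np.percentile(k[:,1],[1,99]),cv2.minAreaRect((k[:,:2]*1000).astype(np.float32)))
for n,c in(('w',[.54197,.29694]),('t',[.54085,.29354])):
    a=np.radians(161.75);e=np.array([np.cos(a),np.sin(a)]);nn=np.array([-e[1],e[0]])
    d=T[:2,3]-c; print(n,'TCP in chute X,Y',d@e,d@nn)
print('tool -y heading',np.degrees(np.arctan2(-T[1,1],-T[0,1])),'tilt',np.degrees(np.arcsin(T[2,1])),'roll',np.degrees(np.arcsin(T[2,0])))
```

```text
9620 [-0.0287727  -0.02772449 -0.02563828] x [-0.02012596  0.02077956] y [-0.03405947  0.03377513] ((-0.16066551208496094, 0.3281402587890625), (78.25691986083984, 42.982749938964844), 89.84906768798828)
w TCP in chute X,Y -0.048713707905293745 0.003527091698872372
t TCP in chute X,Y -0.04871261398459502 -5.262879347573891e-05
tool -y heading 161.91606865923552 tilt 11.940486065585437 roll -0.09652476144108971
```

```bash
python3 -m crank '[[[4.5,0.1,0.28,-3,0,0,0],[4.5,0,0,-2,0,0,0],[4.5,0,0,-1,0,0,0],[4.5,0,0,0,0,0,0],[4.5,0,0,0,0,0,0]]]'
python3 - <<'E'
from ch import *
p,d,T=wrist('w4');P=cloud('wrist',d,T)
c,a=fit(P,np.array([.542,.2965]),161.75)
Q=(P-T[:3,3])@T[:3,:3]
m=(abs(Q[...,2]+.027)<.004)&(abs(Q[...,0])<.04)&(abs(Q[...,1])<.022)
bx=np.percentile(Q[m][:,0],[1,99]);print(bx)
e=np.array([np.cos(a),np.sin(a)]);n=np.array([-e[1],e[0]]);D=T[:2,3]-c
print('TCP X,Y',D@e,D@n,'blank Y',D@n-bx.mean(),'z',T[2,3],'heading',np.degrees(np.arctan2(-T[1,1],-T[0,1])))
E
```

```text
clock: 12.25
position: [0.5892, 0.2816, 0.1573]
ee_rot: [0.805, 0.583, 0.062, 0.085]
ft_force: [0.1, -0.4, -3.1]
grip_width: 0.595
grasp_force: 64.2
c [0.54220982 0.29713656] yaw 161.77544425591702 half 0.02550110971327291 n 4128 walls y 0.025401614931716106 -0.025614695093485476 X [-0.1259136  0.1266041] wallH 0.047742532808577376 floorH -0.001301091339253494 8244
[-0.02003114  0.02080945]
TCP X,Y -0.049514196197327706 7.106075094280515e-05 blank Y -0.00031809565387347247 z 0.15734584752710296 heading 161.83547397670566
```

```bash
python3 -m crank '[[[4.5,0,0,-2,0,0,0],[4.5,0,0,-2,0,0,0],[4.5,0,0,-1.5,0,0,0],[4.5,0,0,-1,0,0,0],[4.5,0,0,0,0,0,0]]]'; python3 -m crank '[[[4.5,0,0,-0.3,0,0,0],[4.5,0,0,-0.2,0,0,0],[4.5,0,0,0,0,0,0]]]'
```

```text
clock: 12.92
position: [0.5883, 0.2811, 0.0903]
ee_rot: [0.805, 0.584, 0.061, 0.085]
ft_force: [0.2, 1.0, -2.9]
grip_width: 0.597
grasp_force: 64.2
clock: 13.3
position: [0.5888, 0.2814, 0.0865]
ee_rot: [0.805, 0.584, 0.061, 0.085]
ft_force: [-0.4, -0.4, -3.5]
grip_width: 0.598
grasp_force: 64.2
```

```bash
python3 -m crank '[[[4.5,0,0,-0.2,0,0,0],[4.5,0,0,0,0,0,0]]]'; python3 -m crank '[[[4.5,0,0,-0.15,0,0,0],[4.5,0,0,0,0,0,0]]]'
```

```text
clock: 13.55
position: [0.5887, 0.2813, 0.0842]
ee_rot: [0.805, 0.584, 0.061, 0.085]
ft_force: [0.1, -0.0, -2.7]
grip_width: 0.597
grasp_force: 64.2
clock: 13.8
position: [0.5889, 0.2814, 0.0835]
ee_rot: [0.805, 0.583, 0.061, 0.085]
ft_force: [-4.0, -2.2, 4.1]
grip_width: 0.595
grasp_force: 65.0
```

```bash
python3 -m crank '[[[5.8,0,0,0,0,0,0],[7,0,0,0,0,0,0],[7,0,0,0,0,0,0],[7,-0.4,0.13,2,0,0,0],[7,-0.8,0.26,3.9,0,0,0],[7,-0.8,0.26,3.9,0,0,0],[7,0,0,0,0,0,0]]]'
python3 - <<'E'
from ch import *
p,d,T=wrist('w5')
c=np.array([.5422,.2971]);a=np.radians(161.77);e=np.array([np.cos(a),np.sin(a)]);n=np.array([-e[1],e[0]])
for nm in('w3','w5','top'):
    f=np.load(nm+'.npz');P=cloud('wrist' if nm!='top' else 'top',f['d'],f['T'] if nm!='top' else None)
    X=(P[...,:2]-c)@e;Y=(P[...,:2]-c)@n;Z=P[...,2]
    m=(X>.06)&(X<.16)&(Y<-.045)&(Y>-.13)&(Z>.02)&(Z<.2)
    h=Z[m].max(); k=m&(Z>np.percentile(Z[m],97)-.008); 
    print(nm,m.sum(),'Y min',Y[m].min(),'top z',np.percentile(Z[m],[50,97,100]))
    k=m&(Y<Y[m].min()+.02); print('  outer 20mm: X',np.percentile(X[k],[2,50,98]),'Y',np.percentile(Y[k],[2,98]),'Z',np.percentile(Z[k],[2,50,98]))
    if nm!='top': 
      b=(abs(X+.045)<.05)&(abs(Y)<.022)&(Z-(.062-np.tan(.2094)*X)>.03)&(Z<.13); print('  blank top X',np.percentile(X[b],[1,99]),'Y',np.percentile(Y[b],[1,99]),'H',np.median((Z-(.062-np.tan(.2094)*X))[b]))
E
```

```text
clock: 14.68
position: [0.5695, 0.29, 0.1862]
ee_rot: [0.805, 0.584, 0.065, 0.085]
ft_force: [-0.3, 0.7, -1.0]
grip_width: 0.819
grasp_force: 0.0
w3 1659 Y min -0.10568430564628287 top z [0.07024068 0.09899616 0.10119287]
  outer 20mm: X [0.09383383 0.10178299 0.11708097] Y [-0.10445668 -0.08670978] Z [0.04466015 0.081657   0.09966653]Traceback (most recent call last):
  File "<stdin>", line 12, in <module>
    return _quantile_unchecked(
        a, q, axis, out, overwrite_input, method, keepdims, weights)
    return _ureduce(a,
                    func=_quantile_ureduce_func,
    ...<5 lines>...
                    overwrite_input=overwrite_input,
                    method=method)
    r = func(a, **kwargs)
    result = _quantile(arr,
                       quantiles=q,
    ...<2 lines>...
                       out=out,
                       weights=wgt)
    slices_having_nans = np.isnan(arr[-1, ...])
                                  ~~~^^^^^^^^^
IndexError: index -1 is out of bounds for axis 0 with size 0
```

View pics/w5.png

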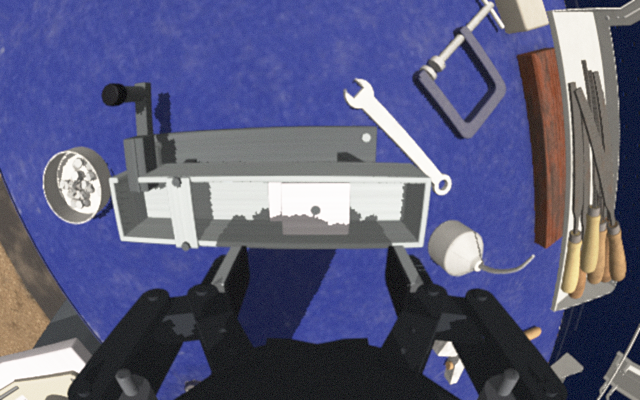

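The blank lies in the upper chute at (315,207), nose left (downhill); knob head at (114,94). I pin down the knob head.

Run:
```python
from ch import *
c=np.array([.5422,.2971]);a=np.radians(161.77);e=np.array([np.cos(a),np.sin(a)]);n=np.array([-e[1],e[0]])
for nm in('w3','w5','top'):
    f=np.load(nm+'.npz');P=cloud('wrist' if nm!='top' else 'top',f['d'],f['T'] if nm!='top' else None)
    X=(P[...,:2]-c)@e;Y=(P[...,:2]-c)@n;Z=P[...,2]
    m=(X>.07)&(X<.15)&(Y<-.055)&(Y>-.125)&(Z>.093)&(Z<.11)
    v,u=np.where(m);print(nm,m.sum(),'X',np.percentile(X[m],[2,98]),'Y',np.percentile(Y[m],[2,98]),'z',np.median(Z[m]),'px',u.mean(),v.mean())
    w=c+e*(np.percentile(X[m],[2,98]).mean())+n*np.percentile(Y[m],[2,98]).mean();print('   world',w)
# two-view ray check on the head's centre
o1,d1=ray('wrist',114,94,T=np.load('w5.npz')['T']);f=np.load('w3.npz');o2,d2=ray('wrist',107,90,T=f['T'])
s=np.linalg.lstsq(np.c_[d1,-d2],o2-o1,rcond=None)[0];print('tri w3/w5',o1+d1*s[0],o2+d2*s[1])
T=tool();print(T[:3,3])
```

```text
w3 316 X [0.10154749 0.11823645] Y [-0.10317078 -0.08761734] z 0.09785806874297082 px 105.68354430379746 90.15189873417721
   world [0.46766603 0.42208383]
w5 389 X [0.10159039 0.11807906] Y [-0.10330784 -0.08762544] z 0.09784715023688195 px 111.62982005141389 94.17480719794345
   world [0.46774311 0.42213486]
top 25 X [0.10319912 0.1177178 ] Y [-0.10114125 -0.0851777 ] z 0.09764470098294953 px 178.6 228.56
   world [0.46642892 0.42013862]
tri w3/w5 [0.47495904 0.41895536 0.10815682] [0.47486626 0.41882665 0.10816896]
[0.569137   0.28891081 0.18382623]
```

```bash
python3 -m crank '[[[4.5,-3.6,4.5,0.3,0,0,0],[4.5,-3.6,4.5,0,0,0,0],[4.5,-3.6,4.5,0,0,0,0],[4.5,0,0,-4.8,0,0,0],[4.5,0.5,-0.2,-2.4,0,0,0],[4.5,0.6,-0.2,-3,0,0,0],[4.5,0.1,0,-0.5,0,0,0],[4.5,0,0,0,0,0,0],[1.2,0,0,0,0,0,0],[1.2,0,0,0,0,0,0],[1.2,0,0,0,0,0,0],[1.2,0,0,0,0,0,0],[1.2,0,0,0,0,0,0]]]' 40
```

```text
clock: 16.35
position: [0.4705, 0.4209, 0.0779]
ee_rot: [0.805, 0.585, 0.061, 0.083]
ft_force: [-8.6, 1.8, 3.5]
grip_width: 0.189
grasp_force: 39.0
```

```bash
python3 -m crank '[[[1.2,-0.16,-0.48,0,0,0,0],[1.2,-0.16,-0.48,0,0,0,0],[1.2,-0.16,-0.48,0,0,0,0],[1.2,-0.16,-0.48,0,0,0,0],[1.2,-0.16,-0.48,0,0,0,0],[1.2,-0.16,-0.48,0,0,0,0],[1.2,0,0,0,0,0,0]]]'; python3 -m crank '[[[1.2,-0.1,-0.3,0,0,0,0],[1.2,-0.06,-0.2,0,0,0,0],[1.2,0,0,0,0,0,0]]]'
```

```text
clock: 17.23
position: [0.4609, 0.3921, 0.0779]
ee_rot: [0.805, 0.585, 0.062, 0.083]
ft_force: [-9.3, 2.7, 4.1]
grip_width: 0.19
grasp_force: 39.2
clock: 17.6
position: [0.4593, 0.3876, 0.0779]
ee_rot: [0.805, 0.585, 0.062, 0.083]
ft_force: [-7.4, 4.1, 3.2]
grip_width: 0.187
grasp_force: 39.1
```

Moved 35 mm; continue to the end stop.

```bash
python3 -m crank '[[[1.2,-0.1,-0.3,0,0,0,0],[1.2,0,0,0,0,0,0]]]'; python3 -m crank '[[[1.2,-0.06,-0.2,0,0,0,0],[1.2,0,0,0,0,0,0]]]'
```

```text
clock: 17.85
position: [0.4588, 0.3861, 0.0781]
ee_rot: [0.804, 0.585, 0.063, 0.082]
ft_force: [-3.6, 10.8, -3.2]
grip_width: 0.191
grasp_force: 39.4
clock: 18.1
position: [0.4586, 0.3859, 0.0783]
ee_rot: [0.804, 0.585, 0.065, 0.081]
ft_force: [1.3, 19.0, -10.3]
grip_width: 0.191
grasp_force: 39.3
```

```bash
python3 -m crank '[[[4,0.05,0.15,0,0,0,0],[4,0,0,0,0,0,0],[4,-0.4,0.13,2,0,0,0],[4,-0.8,0.26,3.9,0,0,0],[4,-1,0.33,4.9,0,0,0],[0,4.4,-3,0,0,0,0],[0,4.4,-3,0,0,0,0],[0,4.4,-3,0,0,0,0],[0,4.4,-3,0,0,0,0],[0,0,0,0,0,0,0],[0,0,0,0,0,0,0]]]' 40
python3 - <<'E'
from ch import *
p,d,T=wrist('w6');P=cloud('wrist',d,T)
c,a=fit(P,np.array([.5422,.2971]),161.77);e=np.array([np.cos(a),np.sin(a)]);n=np.array([-e[1],e[0]])
X=(P[...,:2]-c)@e;Y=(P[...,:2]-c)@n;Z=P[...,2];H=Z-(.062-np.tan(.2094)*X)
b=(abs(X+.045)<.06)&(abs(Y)<.0235)&(H>.036)&(H<.046);print('blank top X',np.percentile(X[b],[1,99]),'Y',np.percentile(Y[b],[2,98]))
k=(X>.06)&(X<.15)&(Y<-.035)&(Y>-.12)&(Z>.093)&(Z<.11);print('knob',k.sum(),X[k].mean() if k.any() else 0,np.percentile(Y[k],[2,98]) if k.any() else 0)
D=T[:2,3]-c;print('TCP XY',D@e,D@n,T[:3,3],'heading',np.degrees(np.arctan2(-T[1,1],-T[0,1])),np.degrees(np.arcsin(T[2,1])))
t=cloud('top',np.load('top.npz')['d']);m=(t[...,2]>.05)&(t[...,0]>.66)&(t[...,0]<.85)&(t[...,1]>.05)&(t[...,1]<.22);print('can',np.percentile(t[m],[2,98],axis=0))
E
```

```text
clock: 19.48
position: [0.614, 0.2693, 0.186]
ee_rot: [0.805, 0.584, 0.062, 0.084]
ft_force: [-0.4, -0.3, -0.2]
grip_width: 0.003
grasp_force: 0.0
c [0.54208396 0.29674796] yaw 161.5386097995924 half 0.02584315805082628 n 4084 walls y 0.02572401590763197 -0.02592499666991214 X [-0.12635629  0.12641689] wallH 0.04765527191635818 floorH -0.0013311306557339322 6091
blank top X [-0.06876503 -0.01892829] Y [-0.02028687  0.02004717]
knob 318 0.10854575285474635 [-0.06729744 -0.05164303]
TCP XY -0.0768936179085856 0.003239416102479983 [0.61399461 0.2693257  0.18595869] heading 161.85315493575533 12.006828125143914
can [[0.72748189 0.08977648 0.05034044]
 [0.77610079 0.15802901 0.14882789]]
```

View pics/w6.png

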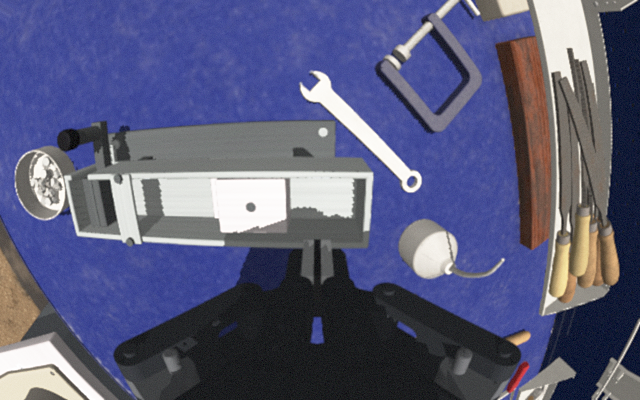

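Stop is in (knob at −59.5 mm, expected −60), blank seated at (250,205), shut fingers at (317,265). Lower behind the blank.

```bash
python3 -m crank '[[[0,0.1,0.3,0,0,0,0],[0,0.6,-0.2,-3,0,0,0],[0,0.6,-0.2,-3,0,0,0],[0,0.4,-0.13,-2,0,0,0],[0,0.24,-0.08,-1.2,0,0,0],[0,0,0,0,0,0,0]]]'; python3 -m crank '[[[0,-0.46,0.15,-0.1,0,0,0],[0,-0.46,0.15,-0.1,0,0,0],[0,-0.46,0.15,-0.1,0,0,0],[0,-0.46,0.15,-0.1,0,0,0],[0,0,0,0,0,0,0]]]'
```

```text
clock: 20.27
position: [0.6336, 0.2658, 0.0924]
ee_rot: [0.805, 0.584, 0.061, 0.085]
ft_force: [-0.3, -0.2, 1.0]
grip_width: 0.002
grasp_force: 0.0
clock: 20.9
position: [0.6151, 0.272, 0.089]
ee_rot: [0.805, 0.584, 0.061, 0.085]
ft_force: [0.4, 0.6, 0.1]
grip_width: 0.002
grasp_force: 0.4
```

```bash
python3 -m crank '[[[0,-0.65,0.21,-0.14,0,0,0],[0,-0.65,0.21,-0.14,0,0,0],[0,-0.65,0.21,-0.14,0,0,0],[0,-0.65,0.21,-0.14,0,0,0],[0,0,0,0,0,0,0]]]'; python3 -m crank '[[[0,-0.65,0.21,-0.14,0,0,0],[0,-0.65,0.21,-0.14,0,0,0],[0,-0.65,0.21,-0.14,0,0,0],[0,-0.65,0.21,-0.14,0,0,0],[0,-0.65,0.21,-0.14,0,0,0],[0,-0.65,0.21,-0.14,0,0,0],[0,0,0,0,0,0,0]]]'
python3 - <<'E'
from ch import *
p,d,T=wrist('w7');P=cloud('wrist',d,T)
c=np.array([.5421,.2969]);a=np.radians(161.7);e=np.array([np.cos(a),np.sin(a)]);n=np.array([-e[1],e[0]])
X=(P[...,:2]-c)@e;Y=(P[...,:2]-c)@n;Z=P[...,2];H=Z-(.062-np.tan(.2094)*X)
b=(abs(X)<.09)&(abs(Y)<.0235)&(H>.036)&(H<.045);print('blank top X',b.sum(),np.percentile(X[b],[1,99]),'Y',np.percentile(Y[b],[2,98]))
D=T[:2,3]-c;print('TCP XY',D@e,D@n,T[:3,3])
E
```

```text
clock: 21.52
position: [0.5882, 0.2805, 0.0827]
ee_rot: [0.805, 0.584, 0.061, 0.084]
ft_force: [1.1, -0.4, -0.2]
grip_width: 0.003
grasp_force: 0.0
clock: 22.4
position: [0.5497, 0.2931, 0.0748]
ee_rot: [0.805, 0.584, 0.061, 0.085]
ft_force: [-0.4, 0.2, 0.4]
grip_width: -0.002
grasp_force: 0.0
blank top X 4777 [-0.01417129  0.05176805] Y [-0.01928522  0.0081277 ]
TCP XY -0.008435456059132904 0.0012178761815851982 [0.54972643 0.29309505 0.07475921]
```

View pics/w7.png

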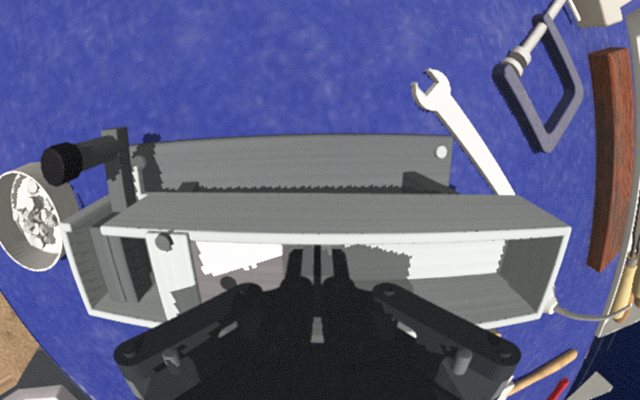

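The blank is being pushed straight, nose passing under the strap at (170,270). About 35 mm to go.

```bash
python3 -m crank '[[[0,-0.65,0.21,-0.14,0,0,0],[0,-0.65,0.21,-0.14,0,0,0],[0,-0.65,0.21,-0.14,0,0,0],[0,0,0,0,0,0,0]]]'; python3 -m crank '[[[0,-0.46,0.15,-0.1,0,0,0],[0,-0.28,0.09,-0.06,0,0,0],[0,0,0,0,0,0,0]]]';  python3 -m crank '[[[0,-0.28,0.09,-0.06,0,0,0],[0,0,0,0,0,0,0]]]'
```

```text
clock: 22.95
position: [0.5301, 0.2994, 0.0704]
ee_rot: [0.805, 0.584, 0.061, 0.085]
ft_force: [0.1, 0.8, 0.2]
grip_width: 0.002
grasp_force: 0.0
clock: 23.32
position: [0.5243, 0.3008, 0.0694]
ee_rot: [0.806, 0.583, 0.062, 0.085]
ft_force: [3.6, -2.2, 1.5]
grip_width: -0.003
grasp_force: 2.3
clock: 23.58
position: [0.5237, 0.301, 0.0701]
ee_rot: [0.806, 0.582, 0.063, 0.086]
ft_force: [9.5, -5.6, 4.9]
grip_width: 0.001
grasp_force: 5.9
```

```bash
python3 -m crank '[[[0,-0.2,0.06,-0.04,0,0,0],[0,0,0,0,0,0,0]]]'; python3 -m crank '[[[0,0.65,-0.21,0.14,0,0,0],[0,0.65,-0.21,0.14,0,0,0],[0,-0.4,0.13,2,0,0,0],[0,-0.8,0.26,3.9,0,0,0],[0,-0.8,0.26,3.9,0,0,0],[0,1.5,-2,0,0,0,0],[0,1.5,-2,0,0,0,0],[0,0,0,0,0,0,0],[0,0,0,0,0,0,0]]]'
python3 - <<'E'
from ch import *
p,d,T=wrist('w8')
for nm,f in(('wrist',(d,T)),('top',(eyes.camera('top')[1],None))):
    P=cloud(nm,*f);c,a=fit(P,np.array([.5421,.2969]),161.7);e=np.array([np.cos(a),np.sin(a)]);n=np.array([-e[1],e[0]])
    X=(P[...,:2]-c)@e;Y=(P[...,:2]-c)@n;Z=P[...,2];H=Z-(.062-np.tan(.2094)*X)
    b=(X>-.02)&(X<.12)&(abs(Y)<.023)&(H>.035)&(H<.0445)
    B=np.c_[X[b],Y[b]];r=np.percentile(B[:,0],[1,99]);print(nm,b.sum(),'top X',r,'rear s',(r[0]-.040*np.sin(.2094))/np.cos(.2094),'Y',np.percentile(B[:,1],[2,98]),'H',np.median(H[b]))
    kk=b&(X<r[0]+.012);q=P[kk];
    k=(X>.06)&(X<.15)&(Y<-.035)&(Y>-.12)&(Z>.093)&(Z<.11);print('knob',k.sum(),np.percentile(Y[k],[2,98]) if k.any() else 0)
cv2.imwrite('pics/w8c.png',cv2.resize(p[120:330,40:400],(720,420),interpolation=2)[:,:,::-1])
E
```

```text
clock: 23.82
position: [0.5234, 0.3012, 0.0705]
ee_rot: [0.806, 0.582, 0.064, 0.087]
ft_force: [13.7, -6.3, 8.0]
grip_width: 0.001
grasp_force: 8.4
clock: 24.95
position: [0.5409, 0.2664, 0.1695]
ee_rot: [0.805, 0.584, 0.062, 0.084]
ft_force: [-0.1, -0.6, 0.4]
grip_width: 0.0
grasp_force: 0.0
c [0.54199819 0.29659242] yaw 161.553826127991 half 0.025742693609188978 n 5193 walls y 0.025674956990038245 -0.025830591068884294 X [-0.12568459  0.1266377 ] wallH 0.047831654057874554 floorH -0.001284113616380006 10611
wrist 3154 top X [0.03645269 0.11194224] rear s 0.028766136364223278 Y [-0.01996133  0.02075109] H 0.038905913793144224
knob 489 [-0.06742955 -0.05162151]
c [0.54107773 0.293816  ] yaw 161.27776776214705 half 0.026158482404616525 n 123 walls y 0.026244654600018846 -0.02591607245393504 X [-0.12629461  0.08581564] wallH 0.04770407809532623 floorH -0.0012014511987175486 474
top 14 top X [0.03640479 0.0498324 ] rear s 0.028717170423404735 Y [0.01170517 0.02148168] H 0.03837276793730346
knob 0 0
```

View pics/w8c.png

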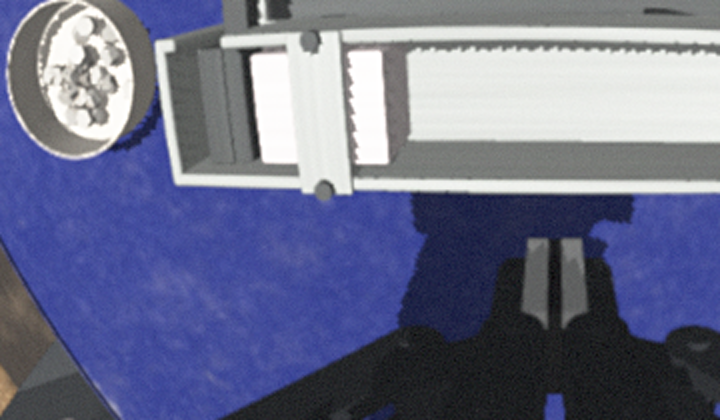

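Run:
```python
from ch import *
f=np.load('w8.npz');P=cloud('wrist',f['d'],f['T']);c=np.array([.5420,.2966]);a=np.radians(161.55);e=np.array([np.cos(a),np.sin(a)]);n=np.array([-e[1],e[0]])
X=(P[...,:2]-c)@e;Y=(P[...,:2]-c)@n;Z=P[...,2]-.0607;t=.2094
S=X*np.cos(t)-Z*np.sin(t);N=X*np.sin(t)+Z*np.cos(t)
for y in(-.012,.012):
    m=(abs(Y-y)<.004)&(S>.01)&(S<.13)&(N<.07)
    print(y,[(s,round(float(np.median(N[m&(abs(S*1000-s)<1)])*1000),1) if (m&(abs(S*1000-s)<1)).sum()>2 else None) for s in range(14,130,2)])
m=(abs(N-.04)<.002)&(S>.01)&(S<.1)&(abs(Y)<.018)
for y in range(-16,17,8):
    k=m&(abs(Y*1000-y)<3);print(y,np.percentile(S[k],[.5,99.5])*1000)
k=(abs(X)<.14)&(abs(Y)<.02);print('end walls S',np.percentile(S[k],[.2,99.8]))
```

```text
-0.012 [(14, 0.0), (16, -0.3), (18, 0.1), (20, -0.2), (22, -0.0), (24, -0.3), (26, 0.1), (28, 0.1), (30, 24.6), (32, 39.8), (34, 40.2), (36, 39.9), (38, 39.7), (40, 40.7), (42, 50.7), (44, 51.3), (46, 51.9), (48, 51.8), (50, 51.9), (52, 51.9), (54, 51.8), (56, 52.0), (58, 51.9), (60, 51.7), (62, None), (64, None), (66, 39.9), (68, 39.8), (70, 39.8), (72, 40.0), (74, 40.0), (76, 39.8), (78, 40.0), (80, 39.8), (82, None), (84, None), (86, None), (88, 33.1), (90, 36.0), (92, 35.8), (94, 35.9), (96, 36.6), (98, 36.9), (100, 36.9), (102, 36.6), (104, 36.7), (106, 36.7), (108, None), (110, None), (112, None), (114, 38.7), (116, 37.9), (118, 48.0), (120, 47.3), (122, None), (124, None), (126, None), (128, None)]
0.012 [(14, -0.1), (16, 0.3), (18, 0.1), (20, -0.2), (22, -0.1), (24, -0.1), (26, -0.2), (28, -0.3), (30, 23.2), (32, 40.0), (34, 39.8), (36, 40.0), (38, 39.8), (40, 41.1), (42, 41.1), (44, 51.7), (46, 51.7), (48, 52.0), (50, 51.9), (52, 51.6), (54, 52.0), (56, 51.9), (58, 52.0), (60, 52.0), (62, None), (64, None), (66, 39.6), (68, 39.9), (70, 39.8), (72, 39.8), (74, 39.9), (76, 39.8), (78, 39.9), (80, 39.7), (82, 38.8), (84, None), (86, 35.0), (88, 32.6), (90, 35.9), (92, 35.9), (94, 35.8), (96, 35.9), (98, 36.7), (100, 36.9), (102, 36.8), (104, 37.0), (106, 36.8), (108, None), (110, None), (112, None), (114, 37.4), (116, 37.2), (118, 47.7), (120, 47.3), (122, None), (124, None), (126, None), (128, None)]
-16 [29.49229694 81.28475305]
-8 [29.2329885  81.28678923]
0 [29.33157336 89.45379894]
8 [29.40995062 81.54110947]
16 [29.27233893 80.36295819]
end walls S [-0.13737813  0.11786775]
```

In one wrist picture, the strap edge is at s = 41.5 and the lip at s = 88.5, so the stop face is at about 96.5. The blank runs from 29.3 to about 95.5, which leaves a gap of about 1 mm. It sits flat and straight, and the stop is in. Handing in.

```bash
python3 -c "
from workcell import job
print(job.hand_in())"
```

```text
the job is handed in; nothing more can be done
None
```

The job is handed in, with no verdict returned: my last measurements show the stop fully in and the stepped blank flat and straight in the chute, its nose about 1 mm from the stop face; nothing else was touched as far as I could tell, and it took about 25 of the 72 s.

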